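# Slide a sheet blank out over the end of the granite step for the edge sensor

### The arm

A 6-joint arm with a two-finger parallel gripper is mounted at the origin on the work surface. World frame = base frame: x ahead of the robot, y to its left, z up, the work surface at z = 0. Lengths are in m, angles in rad, forces in N, time in s.
With the tool pointing down it reaches from about 0.375 to 0.925 m from the base axis. Payload 5.7 kg.
Tool frame: the origin (TCP) lies on the front face of the gripper's body, between the roots of the fingers; the fingertips stand 80 mm ahead of it and the grasp point (between the pads) lies 61 mm ahead of it; z points along the fingers, y is the line along which they close (so a half turn about z gives the same grasp; the last joint's range is limited). The gripper opens to 88 mm and grips with 3 to 60 N. Pads are 20 mm wide; open, the fingers measure 115 mm over their backs; the gripper's body (75 mm by 178 mm) begins 61 mm behind the grasp point.
Start: joints at [1.112, 0.359, 1.51, -0, 1.272, -0.115], TCP at [0.202, 0.565, 0.303] pointing down, gripper open.
Joint ranges: [-2.97, 2.97], [-1.01, 2.36], [0.21, 2.38], [-0.96, 4.11], [0.2, 2.71], [-2.98, 2.98]. Speed limits (rad/s): [2.39, 2.39, 3.14, 3.14, 3.14, 3.14].

### API

Orientations are given as a unit quaternion [w, x, y, z].
In Python, from rig import get_state, snapshot, finish_job gives the robot as it stands.
- The arm moves only by the shell command python3 -m inch 'ROWS' [OPENING] [FORCE]. ROWS is JSON, a list of rows, each an object with "travel": the shift along the tool's x, y, z in m, a list of three; "twist": the turn, a rotation vector about the tool's x, y, z in rad, a list of three. A call has 1 to 10 rows; each row is the pose to reach, as a shift and turn from the pose commanded when the call began, along the tool's axes at that moment; what a row does not reach only later rows make up. A row lasts 1/10 s, in which the tool goes at most 50 mm and 8.59 degrees, less where a joint would pass 70% of its speed; a pose out of reach is approached as far as the arm can. A call with a gripper value outside its range is refused whole. OPENING is the opening, from 0 (shut) to 1 (fully open), set as the call begins (- or left out, the last holds). The fingers move at their own pace and stop on an object; FORCE is the grip in N (left out, the last holds). Time passes only in rows, so rows that repeat a pose let the fingers close. It gives the time, the measured TCP pose, the force, the opening and the grip force at its end, in the units of the state.
- get_state(): the state, without advancing time (a new reading comes with each control period).
- snapshot(name): name is "side" or "top"; returns a dict with "img" (400x640x3 uint8, red, green, blue), "fx", "fy", "cx", "cy" (pixels), "position" and "attitude" of the camera in the world. Camera axes: x right, y up, looking along -z (the intrinsics and any distortion apply to the point x, -y, -z); pixel columns grow to the right and rows downward; lengths in m; the calibration is good to about 2 mm. A picture is of the moment at which its call begins. There is no depth.
- finish_job(): hands the job in; it is judged then, once.
The state is a dict: "time_s": time; "joints": joint angles; "joint_velocities": joint speeds; "joint_efforts": joint torques, N m; "eef_pos": TCP position; "orientation": TCP orientation; "ft_force": force on the tool from outside, world axes, zero at the start; "ft_torque": the same for the moment, N m; "grip_width": opening from 0.0 (shut) to 1.0 (fully open); "finger_force": force on a finger pad.
Only numpy, scipy, OpenCV 4.12 (cv2) and the standard library are available. Lean on these libraries where they do the work, as an engineer would, in place of code of your own. Each camera call takes 0.05 s, during which the arm holds its last target. There are 200 camera calls.

### The job

Push the aluminium sheet blank along the granite step until it sticks out about 45 mm (a third of its length) past the end of the step nearest the edge sensor (the black drum on a square base), lying square against the steel fence, so that the sensor can see its edge. Only push it with the fingertips: it must stay flat on the step and not be lifted, and the other things must stay where they are.

Things in the scene. Friction and masses are not known exactly. Their poses are not given: they have to be found in the camera images.
- ledge: Fixed grey granite step, x -85 to +155 mm, y -150 to +150 mm (both ends open), top at z = 50 mm; origin on the table, z up; turned by up to 0.25 rad. A steel fence 12 mm high, 10 mm thick, runs along y on the top, its face toward the robot at x = +75 mm. The blank lies on the robot's side of it; a ball and a gauge block stand behind it.
- blank_center (a point): Centre (half-way up) of the loose aluminium sheet blank, 100 mm along its x, 135 mm along its y, 6 mm thick, about 0.22 kg. It starts flat on the step, its middle 15 to 30 mm short of touching the fence, its y within 0.13 rad of the step's y. Too wide to grip. It slides with a few newtons and tips off if its centre passes the end.
- sensor: Fixed edge sensor: a black drum 62 mm across with a glass band, on an 80 mm square aluminium base, 90 mm high in all. Origin under its centre, on the table. It stands about 150 mm beyond one end of the step (at +y or -y of the step): that is the end over which the blank must stick out.
- can: Loose white spray can, upright, 54 mm across and 100 mm high, on the table about 150 mm beyond the other end of the step. Origin under its centre. Leave it.
- ball: Loose white reference ball on a round dark foot, 36 mm across and 44 mm high, on the step behind the fence. Origin under its centre. Leave it.
- gauge: Loose steel gauge block 30 x 35 x 20 mm, on the step behind the fence. Origin under its centre. Leave it.
- vblock: Loose dark steel V-block 50 x 60 x 38 mm on the table, between the step and the robot. Origin under its centre. Leave it.
- turned: Loose turned brass part, 48 mm across and 50 mm high, upright on the table, between the step and the robot. Origin under its centre. Leave it.
- driver: Loose screwdriver 170 mm long lying on the table, between the step and the robot. Leave it.
Things that resemble listed ones, but are neither listed nor needed, are in the scene too. Of the things shaped like the part that bears blank_center, the aluminium one is meant.

How it is judged:
By the outcome, as a careful person would: the job done as asked, in the order asked, and still so for the second after the job is handed in, with the robot touching nothing.
It also fails if it takes over 54 s, if anything falls off the work surface, if the arm or the gripper's body presses on something with over 40 N, if the wrist force passes 120 N, or if a joint passes its speed limit or range.

## Working session

There is one attempt and no reset: what is moved stays moved. The work goes in short steps, Python scripts to look and compute and a shell command to move; the robot and the scene stay as the last step left them, time stands still between calls to the robot, and variables do not carry over. Pictures are saved under pics/ and viewed, at most 10 in all, crops included, and the job is handed in when it is done.

```bash
mkdir -p pics; ls; python3 - <<'E'
from rig import *
import cv2
print(get_state())
for n in("side","top"):
    s=snapshot(n);cv2.imwrite(f"pics/{n}0.png",s["img"][:,:,::-1]);print({k:v for k,v in s.items() if k!="img"})
E
```

```text
pics
{'time_s': 0.0, 'joints': array([ 1.11191487e+00,  3.59535242e-01,  1.51143919e+00, -2.51442700e-05,
        1.27248910e+00, -1.15072731e-01]), 'joint_velocities': array([-0.00092197,  0.00144958, -0.00212281, -0.00111117, -0.00071192,
       -0.00043637]), 'joint_efforts': array([-2.87303395e-03, -5.15402770e+01, -2.70717019e+01,  6.72853715e-02,
        3.51999805e-02, -1.39410326e-04]), 'eef_pos': array([0.20199943, 0.56439226, 0.30178888]), 'orientation': array([-2.53257655e-04,  1.71055227e-01,  9.85260998e-01, -9.00582982e-04]), 'ft_force': array([-0.22189824, -0.30648237,  0.19121535]), 'ft_torque': array([-0.04738533,  0.02798974,  0.08437703]), 'finger_force': 0.0, 'grip_width': 0.9998670458058075}
{'fx': 361.74509944389075, 'fy': 361.74509944389075, 'cx': 319.90337399965813, 'cy': 197.39577596490406, 'position': array([ 0.44576298, -0.53706726,  0.7344889 ]), 'attitude': array([ 0.94150531,  0.3282164 , -0.02379599, -0.0726326 ])}
{'fx': 387.8901327157524, 'fy': 387.8901327157524, 'cx': 314.59489364428424, 'cy': 200.4314668634975, 'position': array([0.41850314, 0.01481526, 1.14003001]), 'attitude': array([-0.70300898, -0.03565328,  0.03020217,  0.70964431])}
```

View pics/top0.png

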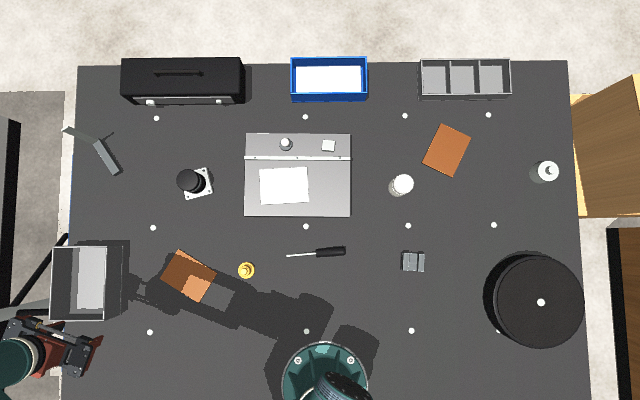

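View pics/side0.png

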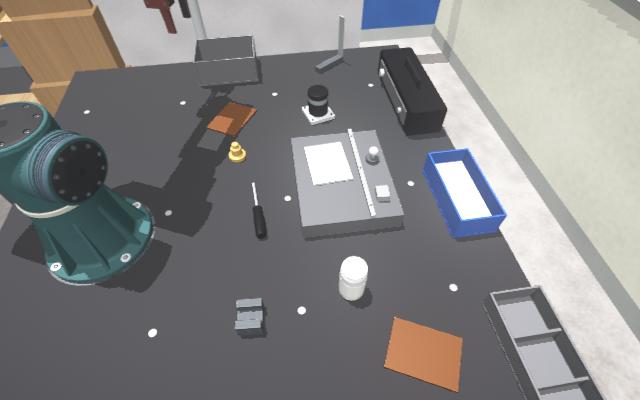

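The top view shows the step at (244–351, 133–217). The aluminium blank is on it at (285, 186). The sensor is at (195, 182), on the +y side, and the can is at (402, 185). There are three sheet-like candidates: the aluminium one at (285, 186), and copper ones at (190, 275) and (447, 150). The pale one on the step, in front of the fence, is the one meant.

```bash
cat > h.py <<'E'
import numpy as np,cv2
from scipy.spatial.transform import Rotation as R
from rig import *
def Rq(q): return R.from_quat(np.roll(q,-1))
def ray(s,px,z):
    px=np.atleast_2d(px).astype(float)
    d=np.c_[(px[:,0]-s["cx"])/s["fx"],-(px[:,1]-s["cy"])/s["fy"],-np.ones(len(px))]
    d=Rq(s["attitude"]).apply(d); p=s["position"]
    return p+d*((z-p[2])/d[:,2])[:,None]
def proj(s,P):
    c=Rq(s["attitude"]).inv().apply(np.atleast_2d(P)-s["position"])
    return np.c_[s["cx"]-s["fx"]*c[:,0]/c[:,2],s["cy"]+s["fy"]*c[:,1]/c[:,2]]
def quad(mask,s,z,seed):
    n,l=cv2.connectedComponents(mask.astype(np.uint8)); m=(l==l[seed[1],seed[0]]).astype(np.uint8)
    c=max(cv2.findContours(m,cv2.RETR_EXTERNAL,cv2.CHAIN_APPROX_NONE)[0],key=cv2.contourArea)
    P=ray(s,c[:,0],z)[:,:2].astype(np.float32)
    (x,y),(w,h),a=cv2.minAreaRect(P)
    if h<w: w,h,a=h,w,a-90     # h (long) along own y
    a=(a+90)%180-90
    return np.array([x,y]),w,h,np.radians(a),m
E
python3 - <<'E'
from h import *
s=snapshot("top");g=cv2.cvtColor(s["img"],cv2.COLOR_RGB2GRAY)
print(g[125:225:6,300], g[180,236:262:2], g[210,340:356])
b=quad(g>225,s,.056,(285,186));print(b[:4])
st=quad(g>110,s,.05,(330,200));print(st[:4])
c=cv2.resize(s["img"][125:225,160:420],None,fx=3,fy=3,interpolation=cv2.INTER_CUBIC)
cv2.imwrite("pics/crop.png",c[:,:,::-1])
E
```

```text
[ 94  91 177 182 184 193 191 255 255 255 255 255 255 208 210 215  97] [ 96  93  97  96  82 202 201 201 202 202 204 204 255] [207 209 206 203 207 207 204 206 209 199  81  52  94  97  95  96]
(array([0.56409872, 0.11006547]), 0.10068559646606445, 0.13584445416927338, np.float64(0.04931651277343901))
(array([0.59610593, 0.07260092]), 0.2383178025484085, 0.3026374578475952, np.float64(-0.011225490310792997))
```

View pics/crop.png

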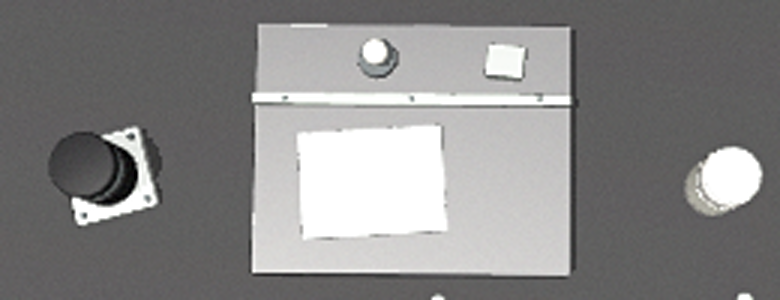

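The crop confirms it: the pale aluminium blank lies in front of the fence, crop px (297–446, 125–238). I'll refine the step's edges with line fits and make the approach move, aiming about 0.16 m above the space in front of the blank.

```bash
cat >> h.py <<'E'
def edge(g,s,pts,d,thr,z,half=8):
    # subpixel threshold crossing along pixel direction d from each pt, then line fit in world
    out=[]
    for p in pts:
        t=np.arange(-half,half+.01,.1); q=np.float32(np.array(p)+np.outer(t,d))
        v=cv2.remap(g.astype(np.float32),q[:,:1].copy(),q[:,1:].copy(),cv2.INTER_LINEAR)[:,0]
        i=np.flatnonzero((v[:-1]-thr)*(v[1:]-thr)<=0)
        if len(i): out.append(q[i[0]])
    W=ray(s,np.array(out),z)[:,:2].astype(np.float32)
    return cv2.fitLine(W,cv2.DIST_HUBER,0,.01,.01).ravel()
E
python3 - <<'E'
from h import *
s=snapshot("top");g=cv2.cvtColor(s["img"],cv2.COLOR_RGB2GRAY)
near=edge(g,s,[(x,216) for x in range(255,345,3)],(0,1),150,.05)
yend=edge(g,s,[(244.5,y) for y in range(168,212,3)],(-1,0),150,.05)
far=edge(g,s,[(x,133) for x in range(255,345,3)],(0,-1),135,.05)
for n,l in(("near",near),("yend",yend),("far",far)): print(n,l)
E
python3 -m inch '[{"travel":[-0.043,-0.033,0],"twist":[0,0,-0.11]},{"travel":[-0.086,-0.066,0],"twist":[0,0,-0.22]},{"travel":[-0.129,-0.099,0],"twist":[0,0,-0.33]},{"travel":[-0.17,-0.13,0],"twist":[0,0,-0.345]},{"travel":[-0.21,-0.16,0],"twist":[0,0,-0.345]},{"travel":[-0.25,-0.19,0],"twist":[0,0,-0.345]},{"travel":[-0.29,-0.223,0],"twist":[0,0,-0.345]},{"travel":[-0.33,-0.253,0],"twist":[0,0,-0.345]},{"travel":[-0.37,-0.284,0],"twist":[0,0,-0.345]},{"travel":[-0.4,-0.31,0],"twist":[0,0,-0.345]}]' 1
python3 -c "
from h import *;s=get_state();print(s['time_s'],s['joints'],s['eef_pos'],Rq(s['orientation']).as_matrix())"
```

```text
near [0.01776836 0.9998421  0.4782499  0.08788633]
yend [ 0.99960876 -0.02797073  0.552439    0.22249168]
far [0.02590434 0.9996644  0.7144933  0.04228555]
time_s: 1.2
eef_pos: [0.4721, 0.1416, 0.3028]
orientation: [0.0, -0.001, 1.0, 0.0]
ft_force: [1.4, 1.5, -0.3]
grip_width: 1.0
finger_force: 0.0
1.2 [ 1.51106080e-01  2.03981623e-01  1.73518973e+00  9.82266030e-05
  1.20189320e+00 -1.42083222e+00] [0.47212072 0.14161037 0.30277433] [[-9.99999259e-01 -1.10662418e-03  5.08286011e-04]
 [-1.10653786e-03  9.99999373e-01  1.70069321e-04]
 [-5.08473896e-04  1.69506757e-04 -9.99999856e-01]]
```

```bash
python3 -m inch '[{"travel":[-0.022,-0.032,0.03],"twist":[0,0,0.022]},{"travel":[-0.022,-0.032,0.07],"twist":[0,0,0.022]},{"travel":[-0.022,-0.032,0.11],"twist":[0,0,0.022]},{"travel":[-0.022,-0.032,0.14],"twist":[0,0,0.022]},{"travel":[-0.022,-0.032,0.15],"twist":[0,0,0.022]},{"travel":[-0.022,-0.032,0.155],"twist":[0,0,0.022]},{"travel":[-0.022,-0.032,0.155],"twist":[0,0,0.022]}]' 1
python3 - <<'E'
from h import *
s=snapshot("top");t=snapshot("side")
a=cv2.resize(s["img"][120:230,220:370],(700,513));cv2.imwrite("pics/b1.png",a[:,:,::-1])
b=cv2.resize(t["img"][90:250,260:460],(700,560));cv2.imwrite("pics/b2.png",b[:,:,::-1])
E
```

```text
time_s: 1.9
eef_pos: [0.4937, 0.1117, 0.148]
orientation: [0.0, 0.01, 1.0, -0.0]
ft_force: [-0.7, -0.1, -0.7]
grip_width: 1.0
finger_force: 0.0
```

View pics/b2.png

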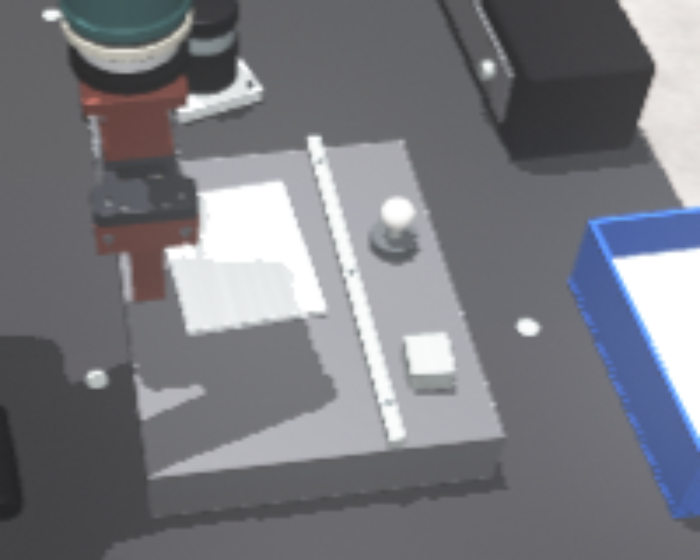

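The near finger, crop (150, 280), sits over the clear strip in front of the blank's near edge (180, 290). I'll lower it slowly.

```bash
python3 -m inch '[{"travel":[0,0,0.006],"twist":[0,0,0]},{"travel":[0,0,0.011],"twist":[0,0,0]},{"travel":[0,0,0.013],"twist":[0,0,0]},{"travel":[0,0,0.0135],"twist":[0,0,0]},{"travel":[0,0,0.0135],"twist":[0,0,0]}]'
```

```text
time_s: 2.5
eef_pos: [0.4932, 0.1115, 0.1341]
orientation: [-0.0, 0.01, 1.0, -0.0]
ft_force: [-0.4, -0.3, -0.0]
grip_width: 1.0
finger_force: 0.0
```

```bash
python3 -m inch '[{"travel":[0,0,0.0012],"twist":[0,0,0]},{"travel":[-0.004,0,0.0012],"twist":[0,0,0]},{"travel":[-0.007,0,0.0012],"twist":[0,0,0]},{"travel":[-0.01,0,0.0012],"twist":[0,0,0]},{"travel":[-0.013,0,0.0012],"twist":[0,0,0]},{"travel":[-0.016,0,0.0012],"twist":[0,0,0]},{"travel":[-0.019,0,0.0012],"twist":[0,0,0]},{"travel":[-0.022,0,0.0012],"twist":[0,0,0]},{"travel":[-0.025,0,0.0012],"twist":[0,0,0]},{"travel":[-0.028,0,0.0012],"twist":[0,0,0]}]'
python3 -m inch '[{"travel":[-0.002,0,0],"twist":[0,0,0]},{"travel":[-0.004,0,0],"twist":[0,0,0]},{"travel":[-0.004,0,0],"twist":[0,0,0]}]'
```

```text
time_s: 3.5
eef_pos: [0.5215, 0.1109, 0.1329]
orientation: [-0.0, 0.01, 1.0, -0.0]
ft_force: [-0.9, 0.7, -0.1]
grip_width: 1.0
finger_force: 0.5
time_s: 3.8
eef_pos: [0.5257, 0.1108, 0.133]
orientation: [0.0, 0.01, 1.0, -0.0]
ft_force: [-0.1, -0.7, 0.0]
grip_width: 1.005
finger_force: 0.0
```

```bash
python3 -m inch '[{"travel":[-0.001,0,0],"twist":[0,0,0]},{"travel":[-0.002,0,0],"twist":[0,0,0]},{"travel":[-0.003,0,0],"twist":[0,0,0]},{"travel":[-0.003,0,0],"twist":[0,0,0]}]'
python3 - <<'E'
from h import *
t=snapshot("side")
b=cv2.resize(t["img"][90:250,260:460],(700,560));cv2.imwrite("pics/b3.png",b[:,:,::-1])
E
```

```text
time_s: 4.2
eef_pos: [0.5263, 0.1107, 0.1327]
orientation: [-0.002, 0.01, 1.0, -0.0]
ft_force: [-6.0, 0.7, 4.6]
grip_width: 1.005
finger_force: 3.0
```

View pics/b3.png

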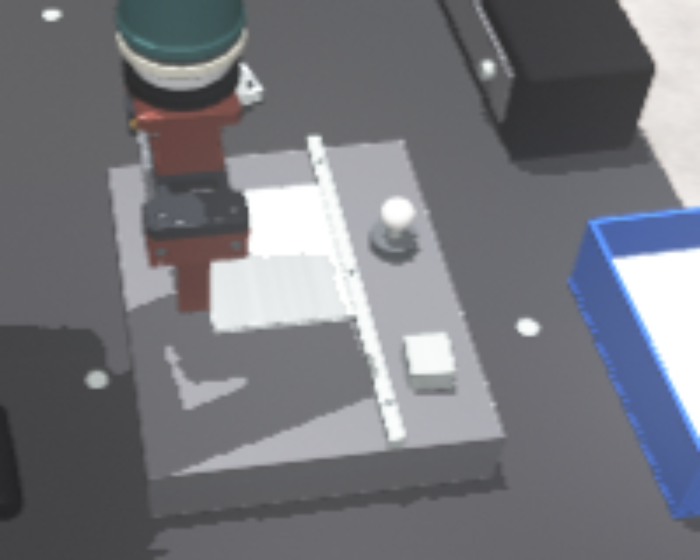

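The blank now lies along the fence, crop (215–350, 190–330), and the push force is 6 N. I'll back off, lift, turn 90° and go to its −y end.

```bash
python3 -m inch '[{"travel":[0.008,0,0],"twist":[0,0,0]},{"travel":[0.008,0,-0.03],"twist":[0,0,0]},{"travel":[0.008,0,-0.07],"twist":[0,0,0]},{"travel":[-0.01,-0.03,-0.07],"twist":[0,0,0.14]},{"travel":[-0.03,-0.06,-0.07],"twist":[0,0,0.28]},{"travel":[-0.062,-0.09,-0.07],"twist":[0,0,0.42]},{"travel":[-0.062,-0.09,-0.07],"twist":[0,0,0.56]},{"travel":[-0.062,-0.09,-0.07],"twist":[0,0,0.7]},{"travel":[-0.062,-0.09,-0.07],"twist":[0,0,0.84]},{"travel":[-0.062,-0.09,-0.07],"twist":[0,0,0.98]}]'
python3 -m inch '[{"travel":[0,0,0],"twist":[0,0,0.14]},{"travel":[0,0,0],"twist":[0,0,0.28]},{"travel":[0,0,0],"twist":[0,0,0.42]},{"travel":[0,0,0],"twist":[0,0,0.56]},{"travel":[0,0,0],"twist":[0,0,0.591]},{"travel":[0,0,0],"twist":[0,0,0.591]},{"travel":[0,0,0],"twist":[0,0,0.591]}]' 0.45
python3 - <<'E'
from h import *
s=get_state();print(s['eef_pos'],Rq(s['orientation']).as_matrix().round(3))
s=snapshot("top");a=cv2.resize(s["img"][120:230,220:370],(700,513));cv2.imwrite("pics/c1.png",a[:,:,::-1])
t=snapshot("side");b=cv2.resize(t["img"][90:250,260:460],(700,560));cv2.imwrite("pics/c2.png",b[:,:,::-1])
E
```

```text
time_s: 5.25
eef_pos: [0.5888, 0.0192, 0.203]
orientation: [0.001, 0.482, 0.876, 0.0]
ft_force: [-0.1, -0.4, -0.3]
grip_width: 1.001
finger_force: 0.0
time_s: 5.95
eef_pos: [0.5886, 0.0195, 0.203]
orientation: [0.0, 0.714, 0.7, 0.0]
ft_force: [0.1, 0.9, 1.5]
grip_width: 0.456
finger_force: 0.0
[0.58855492 0.01945701 0.20302981] [[ 0.02   1.     0.001]
 [ 1.    -0.02  -0.   ]
 [-0.     0.001 -1.   ]]
```

View pics/c2.png

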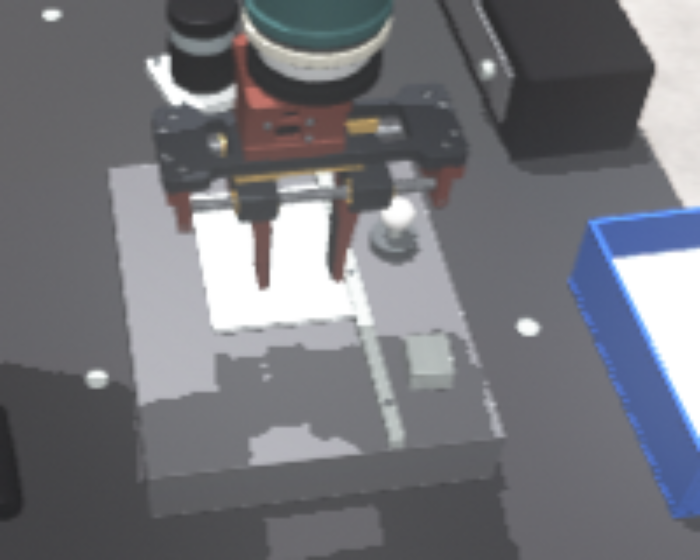

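The fingers hang above the blank's −y end, whose edge runs from crop (215, 330) to (350, 318). I'll compute that edge in world coordinates and check the far finger against the fence.

```bash
python3 - <<'E'
from h import *
t=snapshot("side")
print(ray(t,[(321.4,184.0),(360,180.6)],.056).round(4), ray(t,[(260+355/3.5,90+322/3.5)],.05).round(4))
print(((proj(t,[[.5886,.0195,.123],[.5886+.034,.0195,.123],[.5886,.0195,.053]])-[260,90])*3.5).round())
E
```

```text
[[0.5359 0.0363 0.056 ]
 [0.6324 0.0324 0.056 ]] [[0.6366 0.0324 0.05  ]]
[[298. 273.]
 [348. 267.]
 [293. 341.]]
```

```bash
python3 -m inch '[{"travel":[-0.004,-0.004,0.02],"twist":[0,0,0]},{"travel":[-0.005,-0.004,0.04],"twist":[0,0,0]},{"travel":[-0.005,-0.004,0.055],"twist":[0,0,0]},{"travel":[-0.005,-0.004,0.063],"twist":[0,0,0]},{"travel":[-0.005,-0.004,0.067],"twist":[0,0,0]},{"travel":[-0.005,-0.004,0.069],"twist":[0,0,0]},{"travel":[-0.005,-0.004,0.07],"twist":[0,0,0]},{"travel":[-0.005,-0.004,0.07],"twist":[0,0,0]}]'
python3 -c "
from h import *;s=get_state();print(s['eef_pos'].round(4),Rq(s['orientation']).as_matrix().round(3)[:2])"
```

```text
time_s: 6.9
eef_pos: [0.5846, 0.0146, 0.1334]
orientation: [0.0, 0.714, 0.7, 0.0]
ft_force: [-0.8, 0.3, -0.3]
grip_width: 0.452
finger_force: 0.0
[0.5846 0.0146 0.1334] [[ 0.021  1.     0.001]
 [ 1.    -0.021 -0.   ]]
```

```bash
python3 -m inch '[{"travel":[0.005,0,0],"twist":[0,0,0]},{"travel":[0.01,0,0],"twist":[0,0,0]},{"travel":[0.015,0,0],"twist":[0,0,0]},{"travel":[0.02,0,0],"twist":[0,0,0]},{"travel":[0.025,0,0],"twist":[0,0,0]},{"travel":[0.03,0,0],"twist":[0,0,0]},{"travel":[0.035,0,0],"twist":[0,0,0]},{"travel":[0.04,0,0],"twist":[0,0,0]},{"travel":[0.045,0,0],"twist":[0,0,0]},{"travel":[0.05,0,0],"twist":[0,0,0]}]'
python3 -m inch '[{"travel":[0.005,0,0],"twist":[0,0,0]},{"travel":[0.01,0,0],"twist":[0,0,0]},{"travel":[0.015,0,0],"twist":[0,0,0]},{"travel":[0.02,0,0],"twist":[0,0,0]},{"travel":[0.025,0,0],"twist":[0,0,0]},{"travel":[0.03,0,0],"twist":[0,0,0]},{"travel":[0.035,0,0],"twist":[0,0,0]},{"travel":[0.038,0,0],"twist":[0,0,0]},{"travel":[0.04,0,0],"twist":[0,0,0]},{"travel":[0.04,0,0],"twist":[0,0,0]}]'
python3 - <<'E'
from h import *
t=snapshot("side");b=cv2.resize(t["img"][70:230,260:460],(700,560));cv2.imwrite("pics/d2.png",b[:,:,::-1])
E
```

```text
time_s: 7.9
eef_pos: [0.5853, 0.065, 0.133]
orientation: [0.0, 0.714, 0.7, -0.0]
ft_force: [-0.4, -1.5, 0.9]
grip_width: 0.451
finger_force: 0.7
time_s: 8.9
eef_pos: [0.5861, 0.105, 0.1329]
orientation: [-0.0, 0.714, 0.7, 0.0]
ft_force: [-0.3, -0.7, -0.3]
grip_width: 0.45
finger_force: 0.0
```

View pics/d2.png

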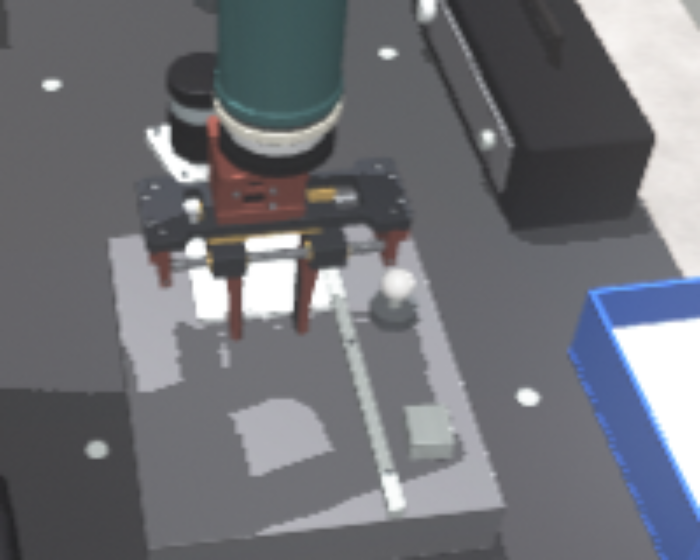

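The blank slides along the fence, with its −y edge now at crop (195, 320)–(330, 312). I'll push to just short of the target, then retract and measure.

```bash
python3 -m inch '[{"travel":[0.003,0,0],"twist":[0,0,0]},{"travel":[0.006,0,0],"twist":[0,0,0]},{"travel":[0.009,0,0],"twist":[0,0,0]},{"travel":[0.011,0,0],"twist":[0,0,0]},{"travel":[0.012,0,0],"twist":[0,0,0]},{"travel":[0.012,0,0],"twist":[0,0,0]}]'
python3 -m inch '[{"travel":[0.004,0,0],"twist":[0,0,0]},{"travel":[-0.008,0,0],"twist":[0,0,0]},{"travel":[-0.03,0,-0.03],"twist":[0,0,0]},{"travel":[-0.08,0,-0.07],"twist":[0,0,0]},{"travel":[-0.13,0,-0.12],"twist":[0,0,0]},{"travel":[-0.18,0,-0.15],"twist":[0,0,0]},{"travel":[-0.23,0,-0.15],"twist":[0,0,0]},{"travel":[-0.28,0,-0.15],"twist":[0,0,0]},{"travel":[-0.33,0,-0.15],"twist":[0,0,0]},{"travel":[-0.33,0,-0.15],"twist":[0,0,0]}]'
python3 - <<'E'
from h import *
s=snapshot("top");g=cv2.cvtColor(s["img"],cv2.COLOR_RGB2GRAY)
b=quad(g>225,s,.056,tuple(proj(s,[.586,.19,.056])[0].round().astype(int)));print(b[:4])
a=cv2.resize(s["img"][120:230,160:420],(780,330),interpolation=cv2.INTER_CUBIC);cv2.imwrite("pics/e1.png",a[:,:,::-1])
E
```

```text
time_s: 9.55
eef_pos: [0.5864, 0.1168, 0.133]
orientation: [-0.0, 0.714, 0.7, 0.0]
ft_force: [-0.2, -0.7, -0.9]
grip_width: 0.449
finger_force: 0.0
time_s: 10.55
eef_pos: [0.5789, -0.2171, 0.2837]
orientation: [0.001, 0.715, 0.699, -0.0]
ft_force: [-0.4, 0.0, 0.1]
grip_width: 0.45
finger_force: 0.0
(array([0.59303093, 0.09596223]), 0.10861780494451523, 0.34275022149086, np.float64(-0.009911220312838892))
```

View pics/e1.png

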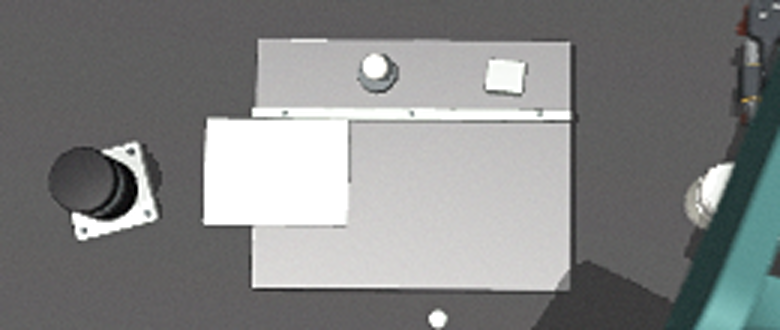

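The blank is against the fence and overhangs the step's sensor end, from crop (204, 120–224) to the step edge at 252. I'll fit its edges for exact numbers.

```bash
python3 - <<'E'
from h import *
s=snapshot("top");g=cv2.cvtColor(s["img"],cv2.COLOR_RGB2GRAY)
L=lambda p,d,thr,z:edge(g,s,p,d,thr,z,5)
e={"b+y":L([(228,y) for y in range(163,192,2)],(-1,0),175,.056),
"b-y":L([(276,y) for y in range(165,192,2)],(1,0),230,.056),
"bnear":L([(x,195) for x in range(246,273,2)],(0,1),230,.056),
"s+y":L([(244,y) for y in range(199,214,2)],(-1,0),150,.05),
"snear":L([(x,216) for x in range(255,345,3)],(0,1),150,.05),
"fence":L([(x,158.5) for x in range(280,346,3)],(0,1),225,.062)}
for k,l in e.items():
    d=l[:2]*np.sign(l[np.argmax(abs(l[:2]))] if 0 else 1)
    y=k[-1]=='y'; m=(d[1]/d[0] if y else d[0]/d[1])
    v=l[3]+m*(.586-l[2]) if y else l[2]+m*(.17-l[3])
    print(k,"slope",round(float(m),4),"y@x=.586" if y else "x@y=.17",round(float(v),4))
E
```

```text
b+y slope -0.0071 y@x=.586 0.2678
b-y slope 0.0168 y@x=.586 0.1331
bnear slope 0.0038 x@y=.17 0.5386
s+y slope 0.0051 y@x=.586 0.2238
snear slope 0.0179 x@y=.17 0.4797
fence slope 0.0293 x@y=.17 0.6493
```

Overhang is about 44–45 mm. The blank's yaw may be off by about 0.01 rad with a gap of about 1 mm, so I'll finish with a square two-finger push against the fence.

```bash
python3 -m inch '[{"travel":[0.042,-0.007,0],"twist":[0,0,-0.14]},{"travel":[0.084,-0.014,0],"twist":[0,0,-0.28]},{"travel":[0.126,-0.021,0],"twist":[0,0,-0.42]},{"travel":[0.168,-0.028,0],"twist":[0,0,-0.56]},{"travel":[0.21,-0.035,0],"twist":[0,0,-0.7]},{"travel":[0.252,-0.042,0],"twist":[0,0,-0.84]},{"travel":[0.294,-0.049,0],"twist":[0,0,-0.98]},{"travel":[0.336,-0.056,0],"twist":[0,0,-1.12]},{"travel":[0.378,-0.063,0],"twist":[0,0,-1.26]},{"travel":[0.416,-0.07,0],"twist":[0,0,-1.4]}]' 1
python3 -m inch '[{"travel":[0,0,0],"twist":[0,0,-0.13]},{"travel":[0,0,0.03],"twist":[0,0,-0.171]},{"travel":[0,0,0.06],"twist":[0,0,-0.171]},{"travel":[0,0,0.06],"twist":[0,0,-0.171]},{"travel":[0,0,0.06],"twist":[0,0,-0.171]}]'
python3 -c "
from h import *;s=get_state();print(s['eef_pos'].round(4),s['joints'].round(2),Rq(s['orientation']).as_matrix().round(3)[:2])"
```

```text
time_s: 11.65
eef_pos: [0.5171, 0.2061, 0.2829]
orientation: [-0.0, 0.093, 0.996, 0.0]
ft_force: [0.1, -0.5, -0.6]
grip_width: 1.001
finger_force: 0.0
time_s: 12.15
eef_pos: [0.5176, 0.2041, 0.223]
orientation: [-0.001, 0.01, 1.0, -0.0]
ft_force: [0.3, -0.1, 1.3]
grip_width: 1.002
finger_force: 0.0
[0.5176 0.2041 0.223 ] [ 0.25  0.38  1.7   0.    1.06 -1.3 ] [[-1.     0.021 -0.002]
 [ 0.021  1.    -0.   ]]
```

```bash
python3 -m inch '[{"travel":[0.004,-0.003,0.03],"twist":[0,0,0]},{"travel":[0.004,-0.003,0.06],"twist":[0,0,0]},{"travel":[0.004,-0.003,0.08],"twist":[0,0,0]},{"travel":[0.004,-0.003,0.087],"twist":[0,0,0]},{"travel":[0.004,-0.003,0.09],"twist":[0,0,0]},{"travel":[0.004,-0.003,0.09],"twist":[0,0,0]}]'
python3 -m inch '[{"travel":[-0.003,0,0],"twist":[0,0,0]},{"travel":[-0.006,0,0],"twist":[0,0,0]},{"travel":[-0.009,0,0],"twist":[0,0,0]},{"travel":[-0.011,0,0],"twist":[0,0,0]},{"travel":[-0.012,0,0],"twist":[0,0,0]},{"travel":[-0.013,0,0],"twist":[0,0,0]},{"travel":[-0.014,0,0],"twist":[0,0,0]},{"travel":[-0.014,0,0],"twist":[0,0,0]}]'
```

```text
time_s: 12.75
eef_pos: [0.5151, 0.2013, 0.134]
orientation: [0.001, 0.01, 1.0, 0.0]
ft_force: [1.5, -0.1, -0.8]
grip_width: 1.005
finger_force: 0.0
time_s: 13.55
eef_pos: [0.5276, 0.2008, 0.1328]
orientation: [-0.001, 0.01, 1.0, -0.0]
ft_force: [-1.9, 0.0, 1.1]
grip_width: 1.0
finger_force: 0.9
```

```bash
python3 -m inch '[{"travel":[-0.001,0,0],"twist":[0,0,0]},{"travel":[-0.002,0,0],"twist":[0,0,0]},{"travel":[-0.003,0,0],"twist":[0,0,0]},{"travel":[-0.003,0,0],"twist":[0,0,0]}]'
```

```text
time_s: 13.95
eef_pos: [0.5282, 0.2006, 0.1325]
orientation: [-0.003, 0.01, 1.0, -0.0]
ft_force: [-8.4, 0.5, 6.1]
grip_width: 0.999
finger_force: 4.2
```

It's seated at 8 N, and the contact line from the two pushes has slope 0.021, matching the step's yaw. I'll retract and check.

```bash
python3 -m inch '[{"travel":[0.004,0,0],"twist":[0,0,0]},{"travel":[0.012,0,0],"twist":[0,0,0]},{"travel":[0.012,0,-0.03],"twist":[0,0,0]},{"travel":[0.012,0,-0.07],"twist":[0,0,0]},{"travel":[0.012,0,-0.12],"twist":[0,0,0]},{"travel":[0.03,-0.04,-0.16],"twist":[0,0,0]},{"travel":[0.05,-0.09,-0.16],"twist":[0,0,0]},{"travel":[0.05,-0.14,-0.16],"twist":[0,0,0]},{"travel":[0.05,-0.19,-0.16],"twist":[0,0,0]},{"travel":[0.05,-0.24,-0.16],"twist":[0,0,0]}]'
python3 -m inch '[{"travel":[0,-0.05,0],"twist":[0,0,0]},{"travel":[0,-0.1,0],"twist":[0,0,0]},{"travel":[0,-0.15,0],"twist":[0,0,0]},{"travel":[0,-0.18,0],"twist":[0,0,0]},{"travel":[0,-0.18,0],"twist":[0,0,0]}]'
python3 - <<'E'
from h import *
s=snapshot("top");g=cv2.cvtColor(s["img"],cv2.COLOR_RGB2GRAY)
for k,p,d,t,z in(("b+y",[(228,y) for y in range(163,192,2)],(-1,0),175,.056),("b-y",[(276,y) for y in range(165,192,2)],(1,0),230,.056),("s+y",[(244,y) for y in range(199,214,2)],(-1,0),150,.05)):
    l=edge(g,s,p,d,t,z,5);m=l[1]/l[0];print(k,m,l[3]+m*(.586-l[2]))
l=edge(g,s,[(x,195) for x in range(246,273,2)],(0,1),230,.056,5);m=l[0]/l[1];print("near",m,l[2]+m*(.17-l[3]))
a=cv2.resize(s["img"][50:300,60:440],(760,500));cv2.imwrite("pics/f1.png",a[:,:,::-1])
E
```

```text
time_s: 14.95
eef_pos: [0.476, -0.0295, 0.2936]
orientation: [0.001, 0.01, 1.0, -0.0]
ft_force: [0.6, 0.2, 0.9]
grip_width: 0.999
finger_force: 0.0
time_s: 15.45
eef_pos: [0.473, -0.2118, 0.2932]
orientation: [0.001, 0.012, 1.0, -0.001]
ft_force: [-0.4, 0.8, 0.1]
grip_width: 0.999
finger_force: 0.0
b+y -0.0071390653 0.26784614
b-y 0.009597743 0.13321601
s+y 0.006874698 0.22400682
near 0.0037735442 0.5385778
```

View pics/f1.png

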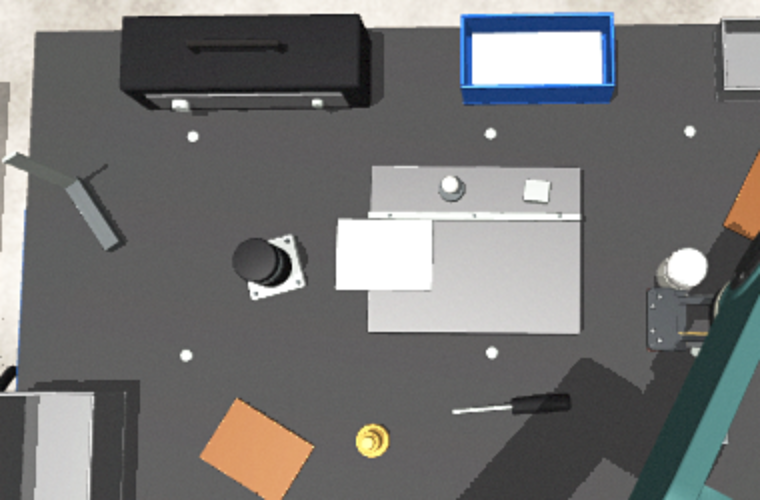

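The blank lies flat against the fence, from (337, 220) to (432, 290), and sticks out about 44 mm past the sensor end. Everything else is where it was, and the arm is clear of it all.

```bash
python3 -c "
from rig import *;print(finish_job())"
```

```text
the job is handed in; nothing more can be done
None
```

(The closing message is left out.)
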